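# Sweep the offcuts from the saw's outfeed plate into the scrap tray

### The arm

A 7-joint arm with a two-finger parallel gripper is mounted at the origin on the work surface. World frame = base frame: x ahead of the robot, y to its left, z up, the work surface at z = 0. Lengths are in m, angles in rad, forces in N, time in s.
With the tool pointing down it reaches from about 0.4 to 0.875 m from the base axis. Payload 19.3 kg.
Tool frame: the origin (TCP) lies at the very end of the fingers, on their centre line; the grasp point (between the pads) lies 19 mm behind it; z points along the fingers, y is the direction in which the jaws open and shut (so a half turn about z gives the same grasp; the last joint's range is limited). The gripper opens to 85 mm and grips with 20 to 120 N. Pads are 22 mm wide; open, the fingers measure 114 mm over their backs; the gripper's body (76 mm by 85 mm) begins 54 mm behind the grasp point. The pads swing forward as they close: fully open they stand 13 mm farther back than shut.
Start: joints at [-1.363, 0.521, -0.036, 1.599, 0.021, 1.021, -0.113], TCP at [0.171, 0.601, 0.231] pointing down, gripper open.
Joint ranges: [-2.91, 2.91], [-0.3, 2.13], [-1.5, 1.42], [0.17, 2.43], [-1.26, 4.41], [0.16, 1.93], [-2.52, 2.52]. Speed limits (rad/s): [1.89, 1.89, 2.39, 2.39, 3.01, 3.01, 3.01].

### API

Orientations are given as [roll, pitch, yaw] about the fixed x, y, z axes, in that order (R = Rz(yaw) Ry(pitch) Rx(roll)).
In Python, from workcell import bot gives the robot as it stands.
- The arm moves only by the tool apply_moves, never from a script. Its argument "commands" is a list of rows, each an object with "travel": the shift along the tool's x, y, z in m, a list of three; "twist": the turn, a rotation vector about the tool's x, y, z in degrees, a list of three; "claw": the finger opening in m, from 0 to 0.0854. A call has 1 to 10 rows; each row is the pose to reach, as a shift and turn from the pose commanded when the call began, along the tool's axes at that moment; what a row does not reach only later rows make up. A row lasts 1/10 s, in which the tool goes at most 50 mm and 8.59 degrees, less where a joint would pass 70% of its speed; a pose out of reach is approached as far as the arm can. A call with a gripper value outside its range is refused whole. The fingers move at their own pace and stop on an object; "force" is the grip in N (left out, the last holds). Time passes only in rows, so rows that repeat a pose let the fingers close. It gives the time, the measured TCP pose, the force and the opening at its end, in the units of the state.
- bot.observe(): the state, without advancing time (a new reading comes with each control period).
- bot.grab_frame(name): name is "scene" or "top" or "wrist"; returns a dict with "frame" (420x560x3 uint8, blue, green, red), "fx", "fy", "cx", "cy" (pixels), "pose" (4x4, takes a point from camera to world coordinates); the wrist camera has in their place "tool_from_camera" (4x4, takes a point from camera to tool coordinates, whose origin is the TCP and whose axes are the flange's). Camera axes: x right, y up, looking along -z (the intrinsics and any distortion apply to the point x, -y, -z); pixel columns grow to the right and rows downward; lengths in m; the calibration is good to about 2 mm. The wrist camera is an equidistant fisheye: a pixel r from the principal point sees the ray r / f radians off the axis. A picture is of the moment at which its call begins: read the wrist's pose just before it. There is no depth.
- bot.job_done(): hands the job in, once; it reports no verdict.
The state is a dict: "clock": time; "qpos": joint angles; "qd": joint speeds; "joint_efforts": joint torques, N m; "position": TCP position; "tool_rot": TCP orientation; "force": force on the tool from outside, world axes, zero at the start; "moment": the same for the moment, N m; "grip_width": finger opening in m.
Only numpy, scipy, OpenCV 4.12 (cv2) and the standard library are available. Lean on these libraries where they do the work, as an engineer would, in place of code of your own. Each camera call takes 0.05 s, during which the arm holds its last target.

### The job

Sweep the three metal offcuts off the raised steel plate into the red scrap tray beside it, pushing them along the plate with the fingers without picking any of them up. Leave the small wax tin standing where it is on the plate, let no offcut fall into the blue tray, and do not disturb the bottle, tape roll and mug behind the plate.

Things in the scene. Friction and masses are not known exactly. Their poses are not given: they have to be found in the camera images.
- plate: Raised dark steel plate standing on the table, fixed: 250 mm along its x, 260 mm along its y, 50 mm high, flat top without a rim. Origin at the centre of its underside; its top is 50 mm above that. It may be turned some degrees on the table. The two trays stand against its +y and -y edges, which of them on which side varies.
- scrap_tray: Red open steel scrap tray, empty, fixed: 260 mm along its x, 170 mm along its y, 40 mm high, walls and floor 3 mm thick, so its rim lies 10 mm lower than the plate's top. Origin at the centre of its underside. It stands parallel to the plate along the plate's whole +y or -y edge, with a 3 mm gap.
- disc_tray: Blue open plastic tray of the same size as the scrap tray, with black cutting discs and brass bolts in it, fixed, at the plate's opposite edge. Origin at the centre of its underside. No offcut may get into it.
- tube_offcut: Yellow-painted offcut of square steel tube lying on the plate, 38 mm long (its x), 22 x 22 mm, 40 to 80 g, hollow along x. Origin at its centre, 11 mm above the plate's top. Any yaw. It slides when pushed.
- angle_offcut: Copper-coloured offcut of angle section lying on one leg, the other leg upright: 36 mm long (its x), 24 mm wide (its y) and 24 mm high, legs 4 mm thick, the upright leg on its +y side, 35 to 70 g. Origin at the centre of that 36 x 24 x 24 mm outline, 12 mm above the plate's top. Any yaw. It slides when pushed.
- bar_offcut: Pale bare-metal offcut of solid flat bar lying on the plate, 36 mm long (its x), 22 mm wide (its y), 16 mm high, 60 to 130 g. Origin at its centre, 8 mm above the plate's top. Any yaw. It slides when pushed.
- wax_tin: Small round aluminium-coloured tin with a paper band and green lid, 38 mm in diameter, 42 mm high, loose, standing on the plate among the offcuts. Origin at the centre of its underside. The tin and the three offcuts stand in four different lanes parallel to the plate's y, about 62 mm apart along the plate's x (which is in which lane varies), so that each offcut can be pushed straight along the plate's y to either edge without meeting another piece.
- oil_bottle: Grey plastic bottle with a red cap, 56 mm in diameter, 120 mm high, standing on the table beyond the plate. Origin at the centre of its underside. Leave alone.
- tape_roll: Green roll of tape, 90 mm in diameter, 24 mm high, lying flat on the table beyond the plate. Origin at the centre of its underside. Leave alone.
- mug: Blue mug, 80 mm in diameter, 90 mm high, standing on the table beyond the plate, handle towards its +y. Origin at the centre of its underside. Leave alone.

How it is judged:
By the outcome, as a careful person would: the job done as asked, in the order asked, and still so for the second after the job is handed in, with the robot touching nothing.
It also fails if it takes over 61 s, if anything falls off the work surface, if the arm or the gripper's body presses on something with over 40 N, if the wrist force passes 120 N, or if a joint passes its speed limit or range.

## Working session

There is one attempt and no reset: what is moved stays moved. The work goes in short steps, Python scripts to look and compute and a tool call to move; the robot and the scene stay as the last step left them, time stands still between calls to the robot, and variables do not carry over. Pictures are saved under pics/ and viewed, and the job is handed in when it is done.

Besides the shell and the picture viewer there is one more tool, called after ">>>" as a command line: name --argument value ..., lists and objects as JSON in quotes. apply_moves: Moves the arm, as the interface text tells. Its arguments: {"type":"object","properties":{"commands":{"type":"array"},"force":{"type":"number"}},"required":["commands"]}

```bash
mkdir -p pics
python3 - <<'E'
from workcell import bot
import cv2,pickle
s=bot.observe();print(s)
d={}
for n in("scene","top"):
    f=bot.grab_frame(n);d[n]=f;cv2.imwrite(f"pics/{n}0.png",f["frame"]);print(n,f["fx"],f["fy"],f["cx"],f["cy"],f["pose"],f.keys())
pickle.dump(d,open("f0.pkl","wb"))
E
```

```text
{'clock': 0.0, 'qpos': array([-1.36319407,  0.52203291, -0.03632403,  1.60000687,  0.02121565,
        1.0211081 , -0.11282488]), 'qd': array([-4.41249593e-04, -2.05406250e-04,  2.41104736e-05, -7.83850620e-04,
       -1.30555168e-03,  1.97478464e-03,  3.38624051e-04]), 'joint_efforts': array([ 5.58777883e-04, -9.27102613e+01,  1.98003665e+00, -3.69913960e+01,
        1.79074123e-02,  8.46064853e-03,  5.66755347e-06]), 'position': array([0.17134981, 0.60069498, 0.23071441]), 'tool_rot': array([-3.14042708e+00,  9.90894695e-05,  2.86376083e+00]), 'force': array([-0.40482535, -1.20926722, -0.14402839]), 'moment': array([ 0.0189666 ,  0.06985529, -0.00204371]), 'grip_width': 0.08537720397444432}
scene 531.6043368473266 531.6043368473266 284.48485848360536 203.9839838233079 [[ 8.63326268e-01 -3.81355132e-01  3.30508726e-01  9.29836396e-01]
 [ 5.04646043e-01  6.52865484e-01 -5.64888511e-01 -5.15876817e-01]
 [-3.54606967e-04  6.54473011e-01  7.56085281e-01  7.87444646e-01]
 [ 0.00000000e+00  0.00000000e+00  0.00000000e+00  1.00000000e+00]] dict_keys(['frame', 'fx', 'fy', 'cx', 'cy', 'pose'])
top 497.0380267712561 497.0380267712561 276.2667266300807 207.9312643948898 [[-0.02754253  0.99425377 -0.10344494  0.5171563 ]
 [-0.99959339 -0.02815791 -0.00449298  0.02884781]
 [-0.00737996  0.10327913  0.99462503  1.07228748]
 [ 0.          0.          0.          1.        ]] dict_keys(['frame', 'fx', 'fy', 'cx', 'cy', 'pose'])
```

View pics/top0.png

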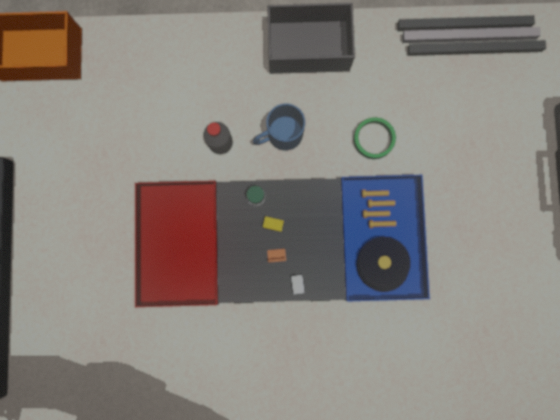

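View pics/scene0.png

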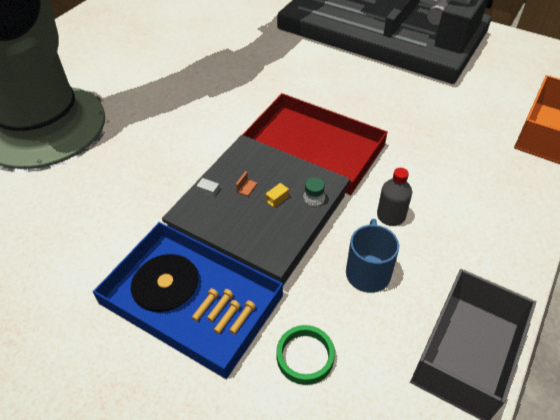

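The top view shows the red tray (136–217, 182–305) on the +y side and the blue tray on the -y side. The tin is at (256,195) in the farthest lane, then tube (274,224), angle (277,256) and bar (298,285). Now measuring.

```bash
cat > h.py <<'E'
import numpy as np,cv2
def ray(f,px,z):
    px=np.atleast_2d(px).astype(float);P=np.asarray(f["pose"])
    d=np.c_[(px[:,0]-f["cx"])/f["fx"],-(px[:,1]-f["cy"])/f["fy"],-np.ones(len(px))]@P[:3,:3].T
    o=P[:3,3];return o+d*((z-o[2])/d[:,2])[:,None]
def masks(f):
    b=f["frame"];h=cv2.cvtColor(b,cv2.COLOR_BGR2HSV)
    r=lambda lo,hi:cv2.inRange(h,np.array(lo),np.array(hi))
    return dict(tube=r((22,120,80),(35,255,255)),angle=r((5,80,80),(17,255,255)),bar=r((0,0,130),(180,60,255)),tin=r((55,60,30),(90,255,255)),
      red=r((0,150,50),(4,255,255))|r((174,150,50),(180,255,255)),blue=r((105,150,40),(125,255,255)),plate=r((0,0,20),(180,90,85)))
def comps(m,amin):
    n,l,s,c=cv2.connectedComponentsWithStats(m)
    return [(s[i],c[i],(l==i).astype(np.uint8)) for i in range(1,n) if s[i][4]>=amin]
E
python3 - <<'E'
import pickle
from h import *
d=pickle.load(open("f0.pkl","rb"))
np.set_printoptions(precision=4,suppress=True)
H=dict(tube=.072,angle=.062,bar=.066,tin=.092,red=.04,blue=.04,plate=.05)
for n in("top","scene"):
    f=d[n];M=masks(f)
    for k,m in M.items():
        for s,c,mm in comps(m,25 if k not in("red","blue","plate") else 2000):
            p=ray(f,c,H[k])[0]
            if not(.3<p[0]<.75 and -.3<p[1]<.4):continue
            ct=max(cv2.findContours(mm,0,2)[0],key=cv2.contourArea)
            w=ray(f,ct[:,0,:],H[k])[:,:2]
            r=cv2.minAreaRect((w*1000).astype(np.float32))
            print(n,k,s,np.round(c),p[:2],"rect",np.round(r[0]),np.round(r[1]),round(r[2],1))
            if k in("red","blue","plate"):print(np.round(cv2.boxPoints(r)))
E
```

```text
top tube [263 217  21  14 220] [273. 224.] [0.5898 0.0416] rect [590.  42.] [39. 23.] 74.3
top tube [380 258  10  10  47] [384. 262.] [ 0.5068 -0.179 ] rect [ 506. -178.] [19. 16.] 42.9
top angle [267 249  19  13 230] [276. 255.] [0.5265 0.0361] rect [527.  37.] [36. 24.] 88.4
top bar [     0      0    560    420 158916] [296. 215.] [ 0.6053 -0.0062] rect [636.  27.] [1177.  859.] 87.8
top bar [292 275  12  19 188] [298. 284.] [ 0.467  -0.0051] rect [467.  -5.] [36. 21.] 6.3
top tin [247 187  16  16 193] [255. 194.] [0.6481 0.0749] rect [647.  76.] [30. 30.] 88.6
top red [ 140  184   77  117 8624] [178. 243.] [0.5581 0.2389] rect [560. 239.] [239. 158.] 0.0
[[440. 318.]
 [440. 160.]
 [679. 160.]
 [679. 319.]]
top blue [ 343  186   76  103 2867] [374. 230.] [ 0.5726 -0.168 ] rect [ 561. -181.] [211. 151.] 0.6
[[ 455. -106.]
 [ 456. -257.]
 [ 667. -255.]
 [ 666. -104.]]
top plate [  216   180   129   119 12396] [279. 237.] [0.5624 0.0289] rect [561.  28.] [237. 259.] 0.0
[[ 443.  158.]
 [ 443. -101.]
 [ 680. -101.]
 [ 680.  158.]]
top plate [ 357  237   53   55 2084] [383. 264.] [ 0.50
[... 639 characters left out ...]
.6505 0.0666] rect [651.  68.] [34. 44.] 28.9
scene red [ 243   94  144  100 6665] [319. 137.] [0.5724 0.2386] rect [564. 226.] [199. 269.] 89.9
[[429. 127.]
 [698. 127.]
 [698. 326.]
 [429. 326.]]
scene blue [   94   223   189   155 11701] [194. 298.] [ 0.5788 -0.205 ] rect [ 563. -197.] [182. 269.] 89.9
[[ 428. -288.]
 [ 698. -288.]
 [ 698. -107.]
 [ 429. -106.]]
scene plate [  163   135   187   150 13561] [258. 209.] [0.572  0.0015] rect [564.  21.] [266. 261.] 89.1
[[ 432. -110.]
 [ 693. -114.]
 [ 697.  152.]
 [ 436.  156.]]
scene plate [ 132  255   66   54 2111] [165. 282.] [ 0.5242 -0.2089] rect [ 522. -206.] [105. 102.] 30.3
[[ 451. -189.]
 [ 502. -277.]
 [ 593. -223.]
 [ 542. -136.]]
```

>>> apply_moves --commands '[{"travel": [-0.351, -0.213, 0.031], "twist": [0, 0, 74], "claw": 0}, {"travel": [-0.351, -0.213, 0.031], "twist": [0, 0, 74], "claw": 0}, {"travel": [-0.351, -0.213, 0.031], "twist": [0, 0, 74], "claw": 0}, {"travel": [-0.351, -0.213, 0.031], "twist": [0, 0, 74], "claw": 0}, {"travel": [-0.351, -0.213, 0.031], "twist": [0, 0, 74], "claw": 0}, {"travel": [-0.351, -0.213, 0.031], "twist": [0, 0, 74], "claw": 0}, {"travel": [-0.351, -0.213, 0.031], "twist": [0, 0, 74], "claw": 0}, {"travel": [-0.351, -0.213, 0.031], "twist": [0, 0, 74], "claw": 0}, {"travel": [-0.351, -0.213, 0.031], "twist": [0, 0, 74], "claw": 0}, {"travel": [-0.351, -0.213, 0.031], "twist": [0, 0, 74], "claw": 0}]'

```text
clock: 1.1
position: [0.4518, 0.2979, 0.2]
tool_rot: [3.142, 0.001, 1.566]
force: [-0.1, 0.7, -0.6]
grip_width: 0.0002
```

>>> apply_moves --commands '[{"travel": [-0.358, 0.015, 0], "twist": [0, 0, -0.3], "claw": 0}, {"travel": [-0.358, 0.015, 0], "twist": [0, 0, -0.3], "claw": 0}, {"travel": [-0.358, 0.015, 0], "twist": [0, 0, -0.3], "claw": 0}, {"travel": [-0.358, 0.015, 0], "twist": [0, 0, -0.3], "claw": 0}, {"travel": [-0.358, 0.015, 0], "twist": [0, 0, -0.3], "claw": 0}, {"travel": [-0.358, 0.015, 0], "twist": [0, 0, -0.3], "claw": 0}, {"travel": [-0.358, 0.015, 0], "twist": [0, 0, -0.3], "claw": 0}, {"travel": [-0.358, 0.015, 0], "twist": [0, 0, -0.3], "claw": 0}, {"travel": [-0.358, 0.015, 0.06], "twist": [0, 0, -0.3], "claw": 0}, {"travel": [-0.358, 0.015, 0.1], "twist": [0, 0, -0.3], "claw": 0}]'

```text
clock: 2.1
position: [0.4671, -0.0569, 0.0999]
tool_rot: [3.138, -0.001, 1.581]
force: [1.8, 1.1, -0.2]
grip_width: 0.0002
```

Run:
```python
from workcell import bot
import cv2
s=bot.observe();print(s["position"],s["tool_rot"])
f=bot.grab_frame("scene");cv2.imwrite("pics/scene1.png",f["frame"][60:320,80:440].repeat(2,0).repeat(2,1))
```

```text
[ 0.46707461 -0.05690917  0.09985135] [ 3.13812176e+00 -7.37880615e-04  1.58110825e+00]
```

View pics/scene1.png

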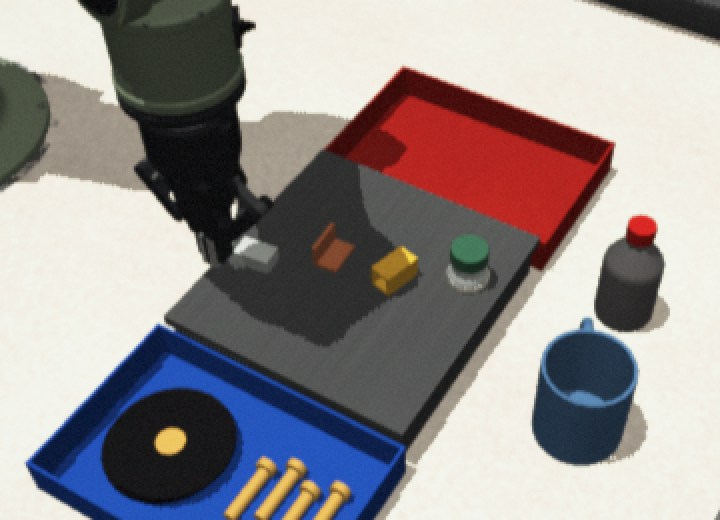

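Tip is over the plate behind the bar (at ~(255,255) in the crop), clear of everything. Lowering and starting the push.

>>> apply_moves --commands '[{"travel": [0, 0, 0.025], "twist": [0, 0, 0.3], "claw": 0}, {"travel": [0, 0, 0.046], "twist": [0, 0, 0.5], "claw": 0}, {"travel": [0, 0, 0.046], "twist": [0, 0, 0.5], "claw": 0}, {"travel": [0.012, 0, 0.046], "twist": [0, 0, 0.5], "claw": 0}, {"travel": [0.02, 0, 0.046], "twist": [0, 0, 0.5], "claw": 0}, {"travel": [0.028, 0, 0.046], "twist": [0, 0, 0.5], "claw": 0}, {"travel": [0.036, 0, 0.046], "twist": [0, 0, 0.5], "claw": 0}, {"travel": [0.046, 0, 0.046], "twist": [0, 0, 0.5], "claw": 0}, {"travel": [0.056, 0, 0.046], "twist": [0, 0, 0.5], "claw": 0}, {"travel": [0.066, 0, 0.046], "twist": [0, 0, 0.5], "claw": 0}]'

```text
clock: 3.15
position: [0.4656, 0.0089, 0.0543]
tool_rot: [-3.142, -0.0, 1.569]
force: [0.6, -1.3, -0.1]
grip_width: 0.0003
```

Run:
```python
from workcell import bot
import cv2
s=bot.observe();print(s["position"],s["tool_rot"],s["force"])
f=bot.grab_frame("scene");cv2.imwrite("pics/scene2.png",f["frame"][60:320,80:440].repeat(2,0).repeat(2,1))
```

```text
[0.46557065 0.00888248 0.05434649] [-3.14158368e+00 -1.19252883e-05  1.56891787e+00] [ 0.57970629 -1.29320658 -0.12271223]
```

View pics/scene2.png

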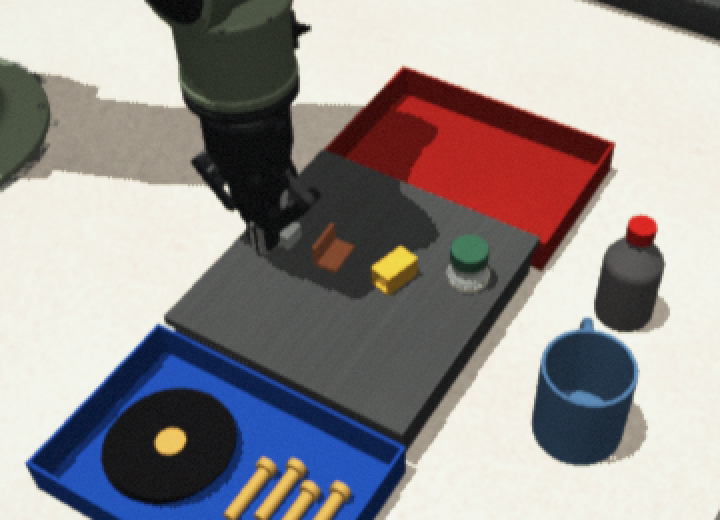

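>>> apply_moves --commands '[{"travel": [0.012, 0, 0], "twist": [0, 0, 0], "claw": 0}, {"travel": [0.024, 0, 0], "twist": [0, 0, 0], "claw": 0}, {"travel": [0.036, 0, 0], "twist": [0, 0, 0], "claw": 0}, {"travel": [0.048, 0, 0], "twist": [0, 0, 0], "claw": 0}, {"travel": [0.06, 0, 0], "twist": [0, 0, 0], "claw": 0}, {"travel": [0.072, 0, 0], "twist": [0, 0, 0], "claw": 0}, {"travel": [0.084, 0, 0], "twist": [0, 0, 0], "claw": 0}, {"travel": [0.096, 0, 0], "twist": [0, 0, 0], "claw": 0}, {"travel": [0.106, 0, 0], "twist": [0, 0, 0], "claw": 0}, {"travel": [0.114, 0, 0], "twist": [0, 0, 0], "claw": 0}]'

```text
clock: 4.2
position: [0.4658, 0.1229, 0.0543]
tool_rot: [-3.142, 0.0, 1.569]
force: [0.3, -1.0, -0.1]
grip_width: 0.0001
```

Run:
```python
from workcell import bot
import cv2
s=bot.observe();print(s["position"],s["tool_rot"],s["force"])
f=bot.grab_frame("scene");cv2.imwrite("pics/scene3.png",f["frame"][60:320,80:440].repeat(2,0).repeat(2,1))
```

```text
[0.46580188 0.12288472 0.05426552] [-3.14157329e+00  4.42288789e-05  1.56913564e+00] [ 0.27199442 -0.9885526  -0.13987761]
```

View pics/scene3.png

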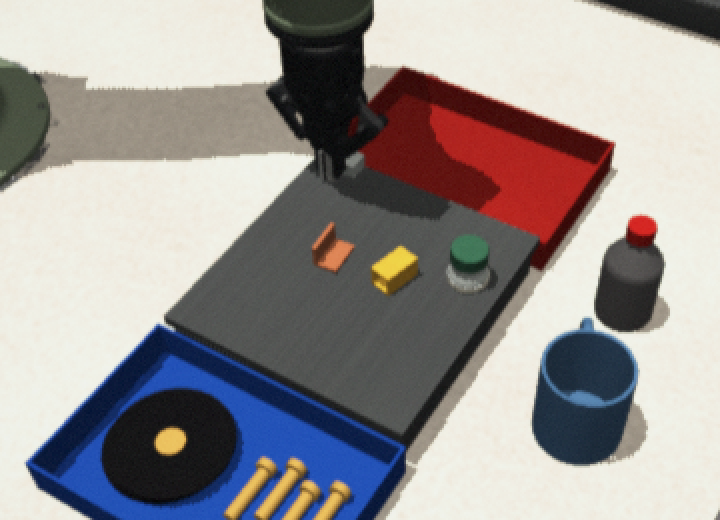

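The bar (355,165) is still squarely ahead of the fingers. Pushing it over and lifting.

>>> apply_moves --commands '[{"travel": [0.012, 0, 0], "twist": [0, 0, 0], "claw": 0}, {"travel": [0.024, 0, 0], "twist": [0, 0, 0], "claw": 0}, {"travel": [0.036, 0, 0], "twist": [0, 0, 0], "claw": 0}, {"travel": [0.048, 0, 0], "twist": [0, 0, 0], "claw": 0}, {"travel": [0.058, 0, 0], "twist": [0, 0, 0], "claw": 0}, {"travel": [0.066, 0, 0], "twist": [0, 0, 0], "claw": 0}, {"travel": [0.066, 0, 0], "twist": [0, 0, 0], "claw": 0}, {"travel": [0.066, 0, -0.03], "twist": [0, 0, 0], "claw": 0}, {"travel": [0.066, 0, -0.07], "twist": [0, 0, 0], "claw": 0}, {"travel": [0.066, 0, -0.11], "twist": [0, 0, 0], "claw": 0}]'

```text
clock: 5.25
position: [0.4656, 0.187, 0.1654]
tool_rot: [-3.141, 0.001, 1.568]
force: [0.7, 0.9, 0.7]
grip_width: 0.0001
```

Run:
```python
from workcell import bot
import cv2
s=bot.observe();print(s["position"],s["tool_rot"],s["force"])
f=bot.grab_frame("scene");cv2.imwrite("pics/scene4.png",f["frame"][60:320,80:440].repeat(2,0).repeat(2,1))
f=bot.grab_frame("top");cv2.imwrite("pics/top4.png",f["frame"])
```

```text
[0.46564027 0.18698945 0.1653833 ] [-3.14060048e+00  1.08035784e-03  1.56761268e+00] [0.73978084 0.87733513 0.6652904 ]
```

View pics/scene4.png

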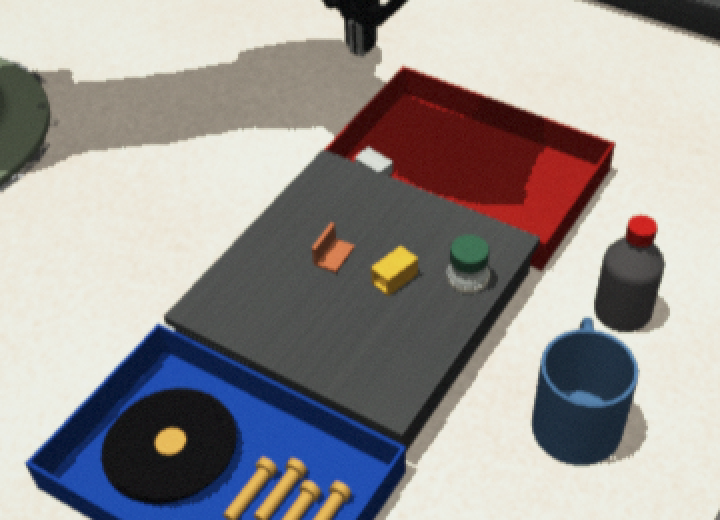

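View pics/top4.png

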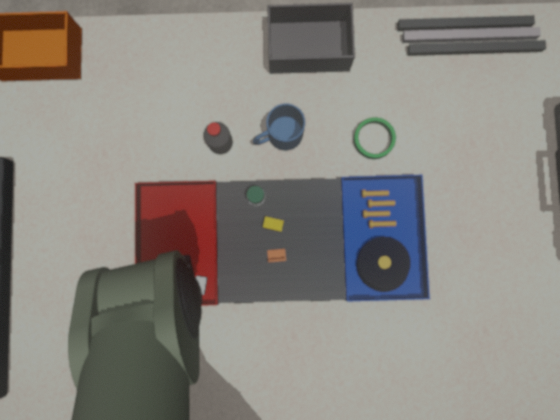

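The bar is inside the red tray ((375,160) scene crop, (201,284) top). The rest is untouched. Next is the angle.

>>> apply_moves --commands '[{"travel": [-0.217, 0.061, 0], "twist": [0, 0, 0], "claw": 0}, {"travel": [-0.217, 0.061, 0], "twist": [0, 0, 0], "claw": 0}, {"travel": [-0.217, 0.061, 0], "twist": [0, 0, 0], "claw": 0}, {"travel": [-0.217, 0.061, 0], "twist": [0, 0, 0], "claw": 0}, {"travel": [-0.217, 0.061, 0], "twist": [0, 0, 0], "claw": 0}, {"travel": [-0.217, 0.061, 0], "twist": [0, 0, 0], "claw": 0}, {"travel": [-0.217, 0.061, 0.03], "twist": [0, 0, 0], "claw": 0}, {"travel": [-0.217, 0.061, 0.07], "twist": [0, 0, -0.2], "claw": 0}, {"travel": [-0.217, 0.061, 0.1], "twist": [0, 0, -0.2], "claw": 0}, {"travel": [-0.217, 0.061, 0.111], "twist": [0, 0, -0.2], "claw": 0}]'

```text
clock: 6.35
position: [0.5248, -0.0288, 0.0507]
tool_rot: [-3.138, 0.0, 1.572]
force: [-0.4, 0.3, 1.1]
grip_width: -0.0001
```

Run:
```python
from workcell import bot
import cv2
s=bot.observe();print(s["position"],s["tool_rot"],s["force"])
f=bot.grab_frame("scene");cv2.imwrite("pics/scene5.png",f["frame"][60:320,80:440].repeat(2,0).repeat(2,1))
```

```text
[ 0.52478315 -0.02883268  0.05070808] [-3.13765983e+00  8.47457340e-05  1.57237199e+00] [-0.42245312  0.29937319  1.12370283]
```

View pics/scene5.png

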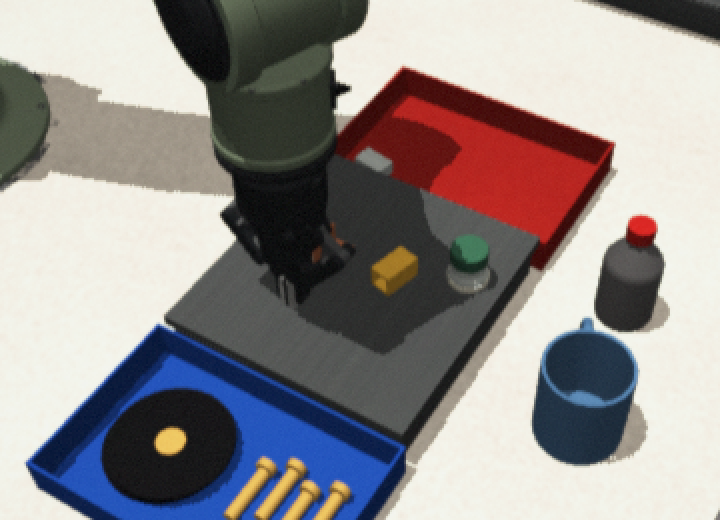

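>>> apply_moves --commands '[{"travel": [0, 0, 0], "twist": [0, 0, 0], "claw": 0}, {"travel": [0.012, 0, 0], "twist": [0, 0, 0], "claw": 0}, {"travel": [0.02, 0, 0], "twist": [0, 0, 0], "claw": 0}, {"travel": [0.028, 0, 0], "twist": [0, 0, 0], "claw": 0}, {"travel": [0.036, 0, 0], "twist": [0, 0, 0], "claw": 0}, {"travel": [0.046, 0, 0], "twist": [0, 0, 0], "claw": 0}, {"travel": [0.056, 0, 0], "twist": [0, 0, 0], "claw": 0}, {"travel": [0.066, 0, 0], "twist": [0, 0, 0], "claw": 0}, {"travel": [0.076, 0, 0], "twist": [0, 0, 0], "claw": 0}, {"travel": [0.086, 0, 0], "twist": [0, 0, 0], "claw": 0}]'

```text
clock: 7.4
position: [0.5266, 0.0573, 0.0535]
tool_rot: [3.141, 0.0, 1.572]
force: [-0.3, -3.5, 5.7]
grip_width: -0.0001
```

Run:
```python
from workcell import bot
import cv2
s=bot.observe();print(s["position"],s["tool_rot"],s["force"])
f=bot.grab_frame("scene");cv2.imwrite("pics/scene6.png",f["frame"][60:320,80:440].repeat(2,0).repeat(2,1))
```

```text
[0.52662052 0.05734337 0.05348728] [3.14108709e+00 3.37246849e-04 1.57191464e+00] [-0.27403848 -3.53153408  5.70362571]
```

View pics/scene6.png

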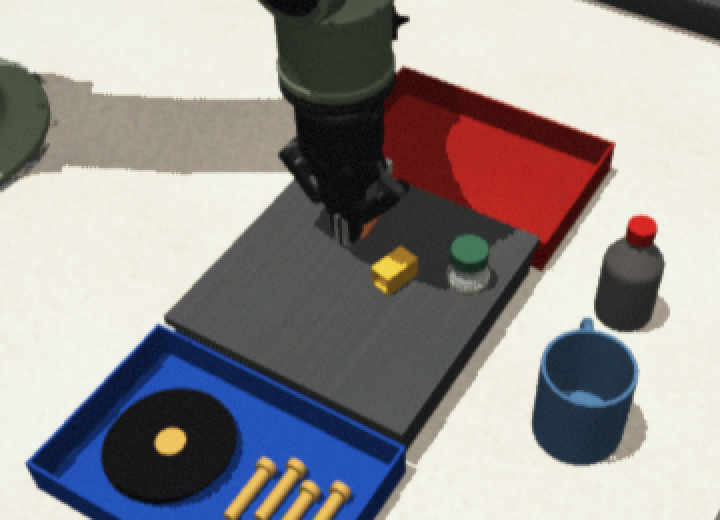

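Run:
```python
from workcell import bot
import cv2
f=bot.grab_frame("wrist");cv2.imwrite("pics/w6.png",f["frame"])
```

```text
(no output)
```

View pics/w6.png

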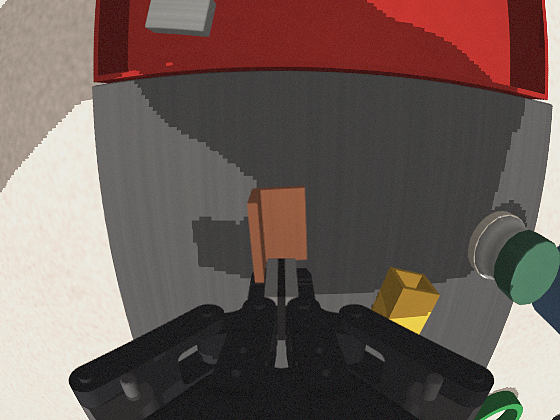

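The wrist view shows the angle ahead, with its upright leg at (257,240) to the left of the fingertips. The tips ride at the 4 mm leg's top edge, which explains the 5.7 N upward force. Backing off to go lower and shift a little toward the upright leg.

>>> apply_moves --commands '[{"travel": [0, 0, -0.006], "twist": [0, 0, 0], "claw": 0}, {"travel": [-0.025, -0.003, -0.006], "twist": [0, 0, 0], "claw": 0}, {"travel": [-0.025, -0.003, -0.002], "twist": [0, 0, 0], "claw": 0}, {"travel": [-0.025, -0.003, 0.001], "twist": [0, 0, 0], "claw": 0}, {"travel": [-0.025, -0.003, 0.001], "twist": [0, 0, 0], "claw": 0}, {"travel": [-0.025, -0.003, 0.001], "twist": [0, 0, 0], "claw": 0}]'

```text
clock: 8.1
position: [0.5234, 0.0324, 0.0522]
tool_rot: [-3.141, -0.0, 1.573]
force: [0.6, -0.0, -0.5]
grip_width: -0.0001
```

Run:
```python
from workcell import bot
import cv2
s=bot.observe();print(s["position"],s["tool_rot"],s["force"])
f=bot.grab_frame("wrist");cv2.imwrite("pics/w7.png",f["frame"])
```

```text
[0.52341173 0.03239292 0.05222003] [-3.14127330e+00 -1.21577789e-04  1.57286578e+00] [ 0.56445124 -0.04903818 -0.52710852]
```

View pics/w7.png

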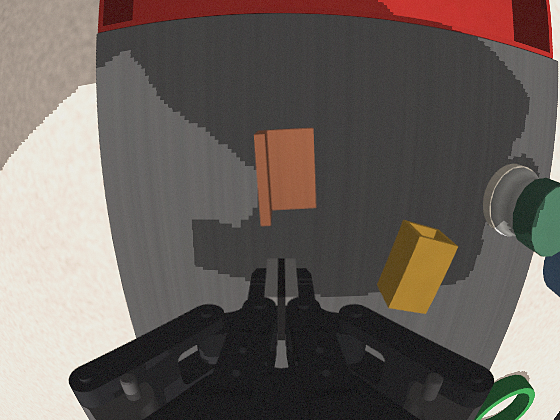

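Clear view: the angle is straight and about 15–20 mm ahead, with the tube and tin undisturbed. Resuming the push.

>>> apply_moves --commands '[{"travel": [0.008, 0, 0], "twist": [0, 0, 0], "claw": 0}, {"travel": [0.016, 0, 0], "twist": [0, 0, 0], "claw": 0}, {"travel": [0.024, 0, 0], "twist": [0, 0, 0], "claw": 0}, {"travel": [0.032, 0, 0], "twist": [0, 0, 0], "claw": 0}, {"travel": [0.04, 0, 0], "twist": [0, 0, 0], "claw": 0}, {"travel": [0.05, 0, 0], "twist": [0, 0, 0], "claw": 0}]'

```text
clock: 8.75
position: [0.5234, 0.0825, 0.0523]
tool_rot: [3.142, 0.0, 1.572]
force: [-0.2, -0.4, 0.3]
grip_width: -0.0002
```

Run:
```python
from workcell import bot
import cv2
s=bot.observe();print(s["position"],s["tool_rot"],s["force"])
f=bot.grab_frame("wrist");cv2.imwrite("pics/w8.png",f["frame"])
```

```text
[0.52337339 0.08245804 0.05231379] [3.14154186e+00 1.23192497e-04 1.57207637e+00] [-0.17742985 -0.37846886  0.27680724]
```

View pics/w8.png

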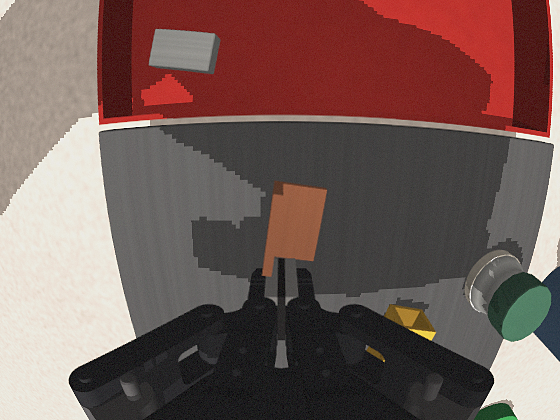

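The angle has turned about 8° clockwise but is seated against both fingertips. Continuing with a slight shift in x to stay centred.

>>> apply_moves --commands '[{"travel": [0.01, 0.001, 0], "twist": [0, 0, 0], "claw": 0}, {"travel": [0.02, 0.002, 0], "twist": [0, 0, 0], "claw": 0}, {"travel": [0.03, 0.002, 0], "twist": [0, 0, 0], "claw": 0}, {"travel": [0.04, 0.002, 0], "twist": [0, 0, 0], "claw": 0}, {"travel": [0.048, 0.002, 0], "twist": [0, 0, 0], "claw": 0}]'

```text
clock: 9.3
position: [0.5252, 0.1309, 0.0523]
tool_rot: [-3.142, -0.0, 1.573]
force: [0.1, 0.4, 0.2]
grip_width: -0.0003
```

Run:
```python
from workcell import bot
import cv2
s=bot.observe();print(s["position"],s["tool_rot"],s["force"])
f=bot.grab_frame("wrist");cv2.imwrite("pics/w9.png",f["frame"])
```

```text
[0.52524638 0.13090796 0.05225944] [-3.14155685e+00 -4.85909696e-05  1.57277129e+00] [0.11638874 0.36624558 0.24073366]
```

View pics/w9.png

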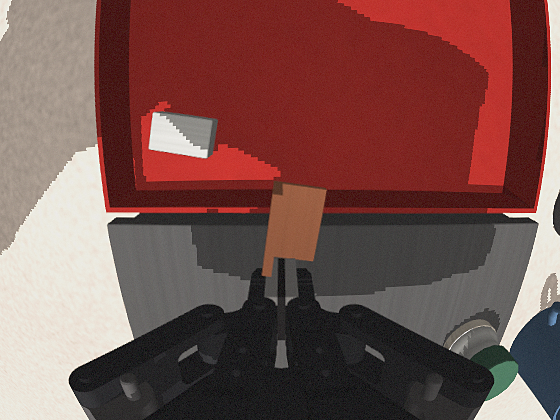

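Seated and straight; the bar lies flat in the tray. Finishing this push.

>>> apply_moves --commands '[{"travel": [0.012, 0, 0], "twist": [0, 0, 0], "claw": 0}, {"travel": [0.024, 0, 0], "twist": [0, 0, 0], "claw": 0}, {"travel": [0.036, 0, 0], "twist": [0, 0, 0], "claw": 0}, {"travel": [0.048, 0, 0], "twist": [0, 0, 0], "claw": 0}, {"travel": [0.058, 0, 0], "twist": [0, 0, 0], "claw": 0}, {"travel": [0.062, 0, 0], "twist": [0, 0, 0], "claw": 0}, {"travel": [0.062, 0, 0], "twist": [0, 0, 0], "claw": 0}, {"travel": [0.062, 0, -0.03], "twist": [0, 0, 0], "claw": 0}, {"travel": [0.062, 0, -0.07], "twist": [0, 0, 0], "claw": 0}, {"travel": [0.062, 0, -0.11], "twist": [0, 0, 0], "claw": 0}]'

```text
clock: 10.35
position: [0.5249, 0.1907, 0.1634]
tool_rot: [-3.141, 0.001, 1.571]
force: [0.6, 0.2, 0.8]
grip_width: -0.0001
```

Run:
```python
from workcell import bot
import cv2
s=bot.observe();print(s["position"],s["tool_rot"],s["force"])
f=bot.grab_frame("wrist");cv2.imwrite("pics/w10.png",f["frame"])
from h import *
f=bot.grab_frame("top")
for k,z in(("tube",.072),("tin",.092)):
  for q,c,m in comps(masks(f)[k],60):print(k,c,ray(f,c,z)[0])
```

```text
[0.52494998 0.19071802 0.16341327] [-3.14072549e+00  9.74744911e-04  1.57089216e+00] [0.57614278 0.15723855 0.77753183]
tube [272.61926606 223.5733945 ] [0.58969235 0.04159378 0.072     ]
tin [374.57362637 137.43296703] [ 0.75589584 -0.16812732  0.092     ]
tin [254.8040201  194.08542714] [0.64800003 0.07519331 0.092     ]
```

View pics/w10.png

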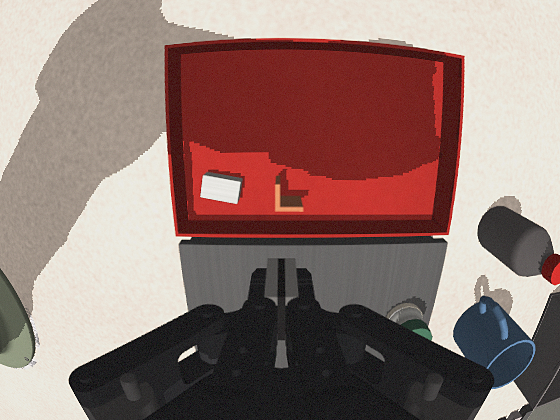

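The angle is in the red tray, standing on end (L at (288,198)). Tube and tin are unmoved. Last is the tube.

>>> apply_moves --commands '[{"travel": [-0.221, 0.064, 0], "twist": [0, 0, 0], "claw": 0}, {"travel": [-0.221, 0.064, 0], "twist": [0, 0, 0], "claw": 0}, {"travel": [-0.221, 0.064, 0], "twist": [0, 0, 0], "claw": 0}, {"travel": [-0.221, 0.064, 0], "twist": [0, 0, 0], "claw": 0}, {"travel": [-0.221, 0.064, 0], "twist": [0, 0, 0], "claw": 0}, {"travel": [-0.221, 0.064, 0.02], "twist": [0, 0, 0], "claw": 0}, {"travel": [-0.221, 0.064, 0.06], "twist": [0, 0, 0], "claw": 0}, {"travel": [-0.221, 0.064, 0.09], "twist": [0, 0, 0], "claw": 0}, {"travel": [-0.221, 0.064, 0.105], "twist": [0, 0, 0], "claw": 0}, {"travel": [-0.221, 0.064, 0.109], "twist": [0, 0, 0], "claw": 0}]'

```text
clock: 11.45
position: [0.5887, -0.0297, 0.052]
tool_rot: [-3.139, 0.0, 1.571]
force: [0.4, -0.2, 1.0]
grip_width: -0.0001
```

Run:
```python
from workcell import bot
import cv2
s=bot.observe();print(s["position"],s["tool_rot"],s["force"])
f=bot.grab_frame("wrist");cv2.imwrite("pics/w11.png",f["frame"])
```

```text
[ 0.58871634 -0.02968056  0.05204841] [-3.13943745e+00  4.05146176e-04  1.57145977e+00] [ 0.41641484 -0.2327793   0.98123884]
```

View pics/w11.png

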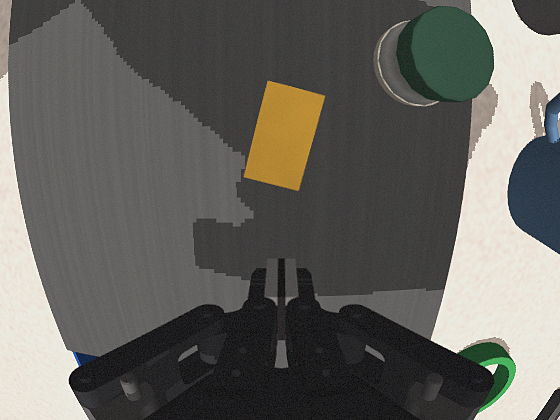

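>>> apply_moves --commands '[{"travel": [0.008, 0, -0.0005], "twist": [0, 0, 0], "claw": 0}, {"travel": [0.018, 0, -0.0005], "twist": [0, 0, 0], "claw": 0}, {"travel": [0.028, 0, -0.0005], "twist": [0, 0, 0], "claw": 0}, {"travel": [0.036, 0, -0.0005], "twist": [0, 0, 0], "claw": 0}, {"travel": [0.042, 0, -0.0005], "twist": [0, 0, 0], "claw": 0}, {"travel": [0.05, 0, -0.0005], "twist": [0, 0, 0], "claw": 0}, {"travel": [0.058, 0, -0.0005], "twist": [0, 0, 0], "claw": 0}]'

```text
clock: 12.2
position: [0.5895, 0.0294, 0.0539]
tool_rot: [3.141, 0.0, 1.572]
force: [0.2, -0.0, 0.5]
grip_width: -0.0005
```

Run:
```python
from workcell import bot
import cv2,numpy as np
s=bot.observe();print(s["position"],s["tool_rot"],s["force"])
a=bot.grab_frame("wrist")["frame"][100:,80:480];b=bot.grab_frame("scene")["frame"][60:380,60:460]
cv2.imwrite("pics/w12.png",np.hstack([a,b]))
```

```text
[0.5894866  0.02943381 0.05387567] [3.14148217e+00 1.12238701e-04 1.57210344e+00] [ 0.19241737 -0.04093725  0.45845518]
```

View pics/w12.png

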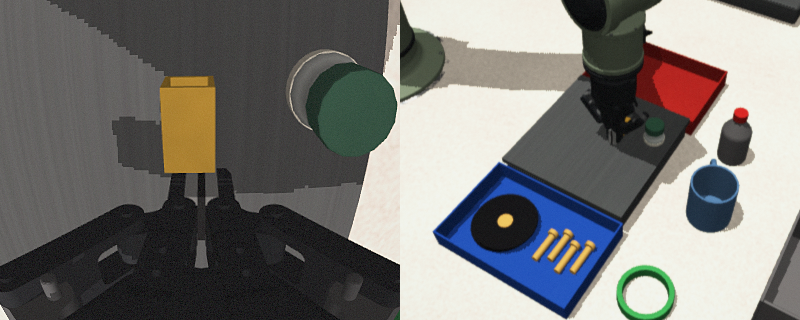

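The tube squared up against the fingers, about 4 mm to the left of centre, and the tin is clear. Continuing with a small shift to -x.

>>> apply_moves --commands '[{"travel": [0.01, -0.001, 0], "twist": [0, 0, 0], "claw": 0}, {"travel": [0.02, -0.002, 0], "twist": [0, 0, 0], "claw": 0}, {"travel": [0.03, -0.003, 0], "twist": [0, 0, 0], "claw": 0}, {"travel": [0.04, -0.003, 0], "twist": [0, 0, 0], "claw": 0}, {"travel": [0.05, -0.003, 0], "twist": [0, 0, 0], "claw": 0}, {"travel": [0.06, -0.003, 0], "twist": [0, 0, 0], "claw": 0}, {"travel": [0.07, -0.003, 0], "twist": [0, 0, 0], "claw": 0}, {"travel": [0.08, -0.003, 0], "twist": [0, 0, 0], "claw": 0}, {"travel": [0.09, -0.003, 0], "twist": [0, 0, 0], "claw": 0}, {"travel": [0.1, -0.003, 0], "twist": [0, 0, 0], "claw": 0}]'

```text
clock: 13.3
position: [0.5863, 0.1297, 0.0538]
tool_rot: [3.142, 0.0, 1.572]
force: [0.6, -0.1, -0.0]
grip_width: -0.0
```

Run:
```python
from workcell import bot
import cv2,numpy as np
s=bot.observe();print(s["position"],s["tool_rot"],s["force"])
a=bot.grab_frame("wrist")["frame"][100:,80:480];b=bot.grab_frame("scene")["frame"][60:380,60:460]
cv2.imwrite("pics/w13.png",np.hstack([a,b]))
```

```text
[0.5863249  0.12970461 0.05381706] [3.14154201e+00 4.37604265e-05 1.57216083e+00] [ 0.57617232 -0.06375702 -0.04340023]
```

View pics/w13.png

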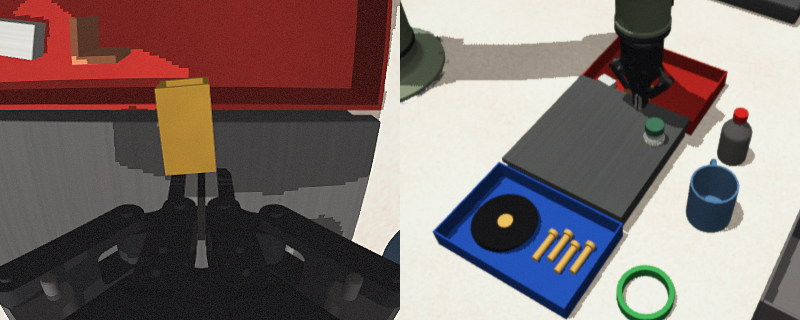

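The tube is at the edge and still aligned, and the tin is standing. Finishing the push.

>>> apply_moves --commands '[{"travel": [0.012, -0.001, 0], "twist": [0, 0, 0], "claw": 0}, {"travel": [0.024, -0.002, 0], "twist": [0, 0, 0], "claw": 0}, {"travel": [0.036, -0.002, 0], "twist": [0, 0, 0], "claw": 0}, {"travel": [0.048, -0.002, 0], "twist": [0, 0, 0], "claw": 0}, {"travel": [0.058, -0.002, 0], "twist": [0, 0, 0], "claw": 0}, {"travel": [0.063, -0.002, 0], "twist": [0, 0, 0], "claw": 0}, {"travel": [0.063, -0.002, 0], "twist": [0, 0, 0], "claw": 0}, {"travel": [0.063, -0.002, -0.03], "twist": [0, 0, 0], "claw": 0}, {"travel": [0.063, -0.002, -0.07], "twist": [0, 0, 0], "claw": 0}, {"travel": [0.063, -0.002, -0.11], "twist": [0, 0, 0], "claw": 0}]'

```text
clock: 14.4
position: [0.584, 0.1908, 0.1649]
tool_rot: [-3.141, 0.001, 1.571]
force: [0.3, -0.1, -0.2]
grip_width: -0.0
```

Run:
```python
from workcell import bot
import cv2,numpy as np
s=bot.observe();print(s["position"],s["tool_rot"],s["force"])
a=bot.grab_frame("wrist")["frame"][:320,80:480];b=bot.grab_frame("scene")["frame"][60:380,60:460]
cv2.imwrite("pics/w14.png",np.hstack([a,b]))
```

```text
[0.58399316 0.19083257 0.16493702] [-3.14083761e+00  9.04302560e-04  1.57098405e+00] [ 0.33648398 -0.06440889 -0.1581547 ]
```

View pics/w14.png

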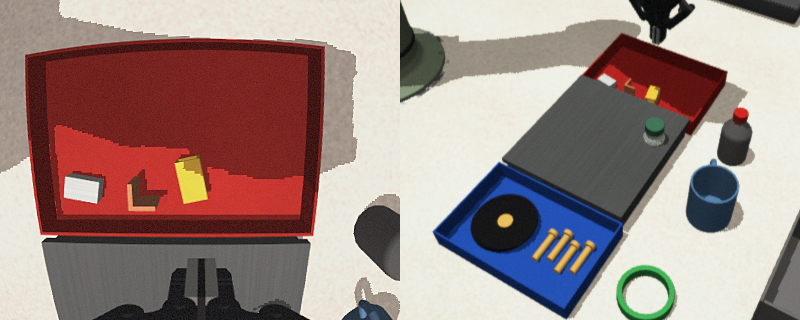

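All three offcuts are in the red tray: bar (84,188), angle (145,192), tube (190,180). Now a settling hold and a final check on the tin and bystanders.

>>> apply_moves --commands '[{"travel": [0, 0, -0.03], "twist": [0, 0, 0], "claw": 0}, {"travel": [0, 0, -0.05], "twist": [0, 0, 0], "claw": 0}, {"travel": [0, 0, -0.05], "twist": [0, 0, 0], "claw": 0}, {"travel": [0, 0, -0.05], "twist": [0, 0, 0], "claw": 0}, {"travel": [0, 0, -0.05], "twist": [0, 0, 0], "claw": 0}]'

```text
clock: 15.0
position: [0.5838, 0.1916, 0.2129]
tool_rot: [-3.14, 0.0, 1.572]
force: [-0.1, -0.3, 0.5]
grip_width: -0.0002
```

Run:
```python
from workcell import bot
from h import *
import pickle
f0=pickle.load(open("f0.pkl","rb"))["scene"];f=bot.grab_frame("scene")
for g in(f0,f):
  for q,c,m in comps(masks(g)["tin"],100):print("tin/tape",np.round(c,1),q[4])
D=np.abs(f["frame"].astype(int)-f0["frame"]).max(2)
for n,(x,y,w,h) in dict(bottle=(375,165,40,60),mug=(345,215,55,75),tape=(275,322,62,62),blue=(95,225,190,145)).items():print(n,np.median(D[y:y+h,x:x+w]),(D[y:y+h,x:x+w]>50).sum())
s=bot.observe();print(s["clock"],s["force"],s["position"])
print(bot.job_done())
```

```text
tin/tape [314.2 186.2] 307
tin/tape [305.2 354.1] 1412
tin/tape [314.2 186.2] 303
tin/tape [305.2 354.1] 1408
bottle 5.0 327
mug 5.0 0
tape 6.0 0
blue 6.0 0
15.05 [ 0.04953844 -0.72097213  0.16341194] [0.58385245 0.19156878 0.21289959]
the job is handed in; nothing more can be done
None
```

Run:
```python
import cv2,numpy as np
a=cv2.imread("pics/scene0.png")[160:230,360:430];b=cv2.imread("pics/w14.png")[:,400:][100:170,300:370]
cv2.imwrite("pics/cmp.png",cv2.resize(np.hstack([a,b]),None,fx=5,fy=5,interpolation=0))
```

```text
(no output)
```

View pics/cmp.png

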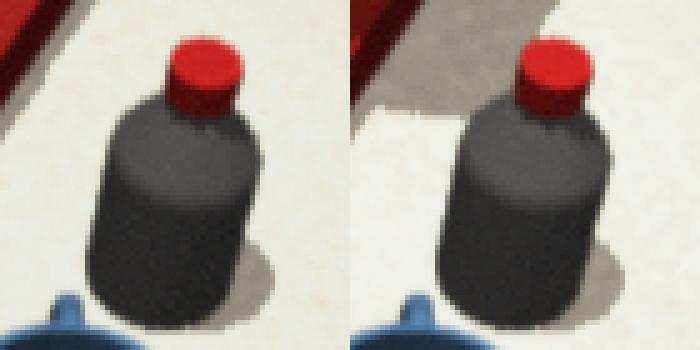

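All three offcuts are in the red scrap tray, each pushed along the plate with the closed fingers and over the +y edge. I handed the job in at 15 s, with the gripper raised clear and touching nothing.

- **Offcuts:** the bar and tube lie in the tray and the angle stands on end. Nothing rests on the rim, and no offcut went into the blue tray.
- **Tin:** it stands where it was, with its image position unchanged to 0.1 pixel.
- **Mug, tape roll and bottle:** the mug and tape regions show no change. The bottle's region flagged changed pixels. Comparing the starting picture with one taken just before hand-in, that was the arm's shadow, and the bottle had not moved.
- **One correction:** on the angle's first push the fingertips rode on the edge of its 4 mm leg, with about 6 N upward. I backed off, went lower and finished the push.

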